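Close three hand valves by fingertip, in order, for the leak test

ROBOT

A 6-joint arm with a two-finger parallel gripper is mounted at the origin on the work surface. World frame = base frame: x ahead of the robot, y to its left, z up, the work surface at z = 0. Lengths are in m, angles in degrees, forces in N, time in s.
With the tool pointing down it reaches from about 0.3 to 0.75 m from the base axis. Payload 8.5 kg.
Tool frame: the origin (TCP) lies on the centre line of the jaws, within the pads' length; the fingertips stand 14 mm ahead of it and the grasp point (between the pads) lies 5 mm behind it; z points along the fingers, y is the direction in which the jaws open and shut (so a half turn about z gives the same grasp; the last joint's range is limited). The gripper opens to 85 mm and grips with 20 to 120 N. Pads are 22 mm wide; open, the fingers measure 114 mm over their backs; the gripper's body (76 mm by 85 mm) begins 54 mm behind the grasp point. The pads swing forward as they close: fully open they stand 13 mm farther back than shut.
Start: joints at [-85.388, 21.807, 74.336, -0, 83.858, -12.336], TCP at [0.16, -0.526, 0.245] pointing down, gripper open.
Joint ranges: [-178.18, 178.18], [-50.72, 133.34], [12.68, 142.11], [-81.47, 261.47], [9.98, 163.14], [-165.26, 165.26]. Speed limits (degrees/s): [136.94, 136.94, 180, 180, 180, 180].

INTERFACE

Orientations are given as a 3x3 rotation matrix whose columns are the frame's x, y, z axes.
In Python, from rig import env, optics, order, finder gives the robot as it stands.
- The arm moves only by the tool play_rows, never from a script. Its argument "commands" is a list of rows, each an object of numbers: "grip": the closure, from -1 (fully open) to 1 (shut); "x", "y", "z": the shift along the tool's x, y, z in m; "rx", "ry", "rz": the turn, a rotation vector about the tool's x, y, z in rad. A call has 1 to 12 rows; each row shifts and turns the commanded pose from where the row before left it, along the tool's axes as they then stand; what a row does not reach is not made up. A row lasts 1/8 s, in which the tool goes at most 62.5 mm and 10.7 degrees, less where a joint would pass 70% of its speed; a pose out of reach is approached as far as the arm can. A call is refused whole if a number of a shift passes 0.0625 or a number of a turn 0.188, either way. A call with a gripper value outside its range is refused whole. The fingers move at their own pace and stop on an object; "squeeze" is the grip in N (left out, the last holds). Time passes only in rows, so rows that do not move let the fingers close. It gives the time, the measured TCP pose, the force and the opening at its end, in the units of the state.
- env.observe(): the state, without advancing time (a new reading comes with each control period).
- optics.get_image(name): name is "side" or "top" or "wrist"; returns a dict with "color" (384x512x3 uint8, blue, green, red), "range_z" (384x512 float32, m along the optical axis (not along the pixel's ray), 0 where there is no reading), "fov_y" (degrees; the focal length in pixels is half the picture's height over the tangent of half this angle, whatever the lens; pixels are square), "cx", "cy" (the principal point, pixels), "dist_coeffs" ([k1, k2, p1, p2, k3] as OpenCV has them; the pictures are not rectified), "cam_to_world" (4x4, takes a point from camera to world coordinates). Camera axes: x right, y down, z forward; pixel columns grow to the right and rows downward; lengths in m; the calibration is good to about 2 mm. A picture is of the moment at which its call begins.
- order.close_job(): hands the job in, once; it reports no verdict.
Trained networks look in the newest picture that a camera, given by its name, has taken for a name from the list of things; names that differ only in an ending like _2 or _b are one class to them, and where a whole thing is asked for, a point or a joint stands for the part that bears it (a point fixed in the world has none). Each returns a list of dicts, best first, with "conf" (0 to 1); they miss things now and then, are a little off and sometimes report something else, mostly with a low value. They report only what shows in the picture. A call takes as long as a camera call. They do not tell look-alikes from the thing itself.
- finder.boxes_of(camera, thing): "point" ([x, y, z] in m, in world coordinates, good to about 4 mm: the middle of the surface that is visible of it).
The state is a dict: "time_s": time; "q": joint angles; "qvel": joint speeds; "joint_efforts": joint torques, N m; "position": TCP position; "tool_rot": TCP orientation; "ft_force": force on the tool from outside, world axes, zero at the start; "wrist_torque": the same for the moment, N m; "grip_width": finger opening in m.
Only numpy, scipy, OpenCV 4.12 (cv2) and the standard library are available. Lean on these libraries where they do the work, as an engineer would, in place of code of your own. Each camera call takes 0.05 s, during which the arm holds its last target.

TASK

Close the hand valves for the leak test: with the fingertips, lightly press down the yellow plunger, then the blue one, then the green one, each all the way until it stays down before going on to the next. Only press them: do not lift, tip or shift any valve. Leave the red-capped reject untouched and the bottle, bushing and screwdriver where they are, and finish with the hand clear.

Things in the scene. Friction and masses are not known exactly. Their poses are not given: they have to be found in the camera images.
- valve_yellow: loose hand valve with the yellow plunger: aluminium block 64 x 64 x 44 mm with a dark collar (48 mm across, its top 50 mm above the underside) and brass ports sticking out 14 mm from its +y and -y sides; about 0.6 kg, stands on a 3 mm rubber mat; origin at the centre of its underside, z up
- plunger_yellow_top (a point): centre of the top face of the yellow plunger cap (flat disc 32 mm across, 10 mm thick, on the valve's vertical centre line); 80 mm above the valve's underside with the plunger fully up, 70 mm when fully down; moves with the plunger. The cap sits on a stiff spring on the plunger's stem: once the plunger is on its stop the cap still gives up to 6 mm, the push growing from about 4.5 N to 10.5 N, and comes back up when let go
- plunger_yellow (a joint): how far the yellow plunger is pushed down into its valve, in m: 0 fully up, 0.010 fully down on its stop; starts within 1.5 mm of fully up; from 0.007 on the valve is closed; it moves against about 2.5 N of friction, without a return spring, and stays where it is left
- valve_blue: loose hand valve with the blue plunger: aluminium block 64 x 64 x 44 mm with a dark collar (48 mm across, its top 50 mm above the underside) and brass ports sticking out 14 mm from its +y and -y sides; about 0.6 kg, stands on a 3 mm rubber mat; origin at the centre of its underside, z up
- plunger_blue_top (a point): centre of the top face of the blue plunger cap (flat disc 32 mm across, 10 mm thick, on the valve's vertical centre line); 80 mm above the valve's underside with the plunger fully up, 70 mm when fully down; moves with the plunger. The cap sits on a stiff spring on the plunger's stem: once the plunger is on its stop the cap still gives up to 6 mm, the push growing from about 4.5 N to 10.5 N, and comes back up when let go
- plunger_blue (a joint): how far the blue plunger is pushed down into its valve, in m: 0 fully up, 0.010 fully down on its stop; starts within 1.5 mm of fully up; from 0.007 on the valve is closed; it moves against about 2.5 N of friction, without a return spring, and stays where it is left
- valve_green: loose hand valve with the green plunger: aluminium block 64 x 64 x 44 mm with a dark collar (48 mm across, its top 50 mm above the underside) and brass ports sticking out 14 mm from its +y and -y sides; about 0.6 kg, stands on a 3 mm rubber mat; origin at the centre of its underside, z up
- plunger_green_top (a point): centre of the top face of the green plunger cap (flat disc 32 mm across, 10 mm thick, on the valve's vertical centre line); 80 mm above the valve's underside with the plunger fully up, 70 mm when fully down; moves with the plunger. The cap sits on a stiff spring on the plunger's stem: once the plunger is on its stop the cap still gives up to 6 mm, the push growing from about 4.5 N to 10.5 N, and comes back up when let go
- plunger_green (a joint): how far the green plunger is pushed down into its valve, in m: 0 fully up, 0.010 fully down on its stop; starts within 1.5 mm of fully up; from 0.007 on the valve is closed; it moves against about 2.5 N of friction, without a return spring, and stays where it is left
- valve_red: loose hand valve with the red plunger: aluminium block 64 x 64 x 44 mm with a dark collar (48 mm across, its top 50 mm above the underside) and brass ports sticking out 14 mm from its +y and -y sides; about 0.6 kg, stands on a 3 mm rubber mat; origin at the centre of its underside, z up; the reject, to be left alone
- plunger_red_top (a point): centre of the top face of the red plunger cap (flat disc 32 mm across, 10 mm thick, on the valve's vertical centre line); 80 mm above the valve's underside with the plunger fully up, 70 mm when fully down; moves with the plunger. The cap sits on a stiff spring on the plunger's stem: once the plunger is on its stop the cap still gives up to 6 mm, the push growing from about 4.5 N to 10.5 N, and comes back up when let go
- plunger_red (a joint): how far the red plunger is pushed down into its valve, in m: 0 fully up, 0.010 fully down on its stop; starts within 1.5 mm of fully up; must stay up; it moves against about 2.5 N of friction, without a return spring, and stays where it is left
- oil_bottle: small white oil bottle with black cap, 40 mm across, 100 mm tall, standing loose; origin at the centre of its underside
- bushing: loose brass bushing standing on its end, 36 mm outside, 22 mm inside, 25 mm tall; origin at the centre of its underside
- screwdriver: loose screwdriver with orange handle, about 150 mm long, under 35 mm tall, lying flat; its x axis points along the shaft to the tip, origin near the middle of its length
Mind the look-alikes: they are no part of the job. Leave any orange or purple look-alike of the valve_yellow alone.

How it is judged:
By the outcome, as a careful person would: the job done as asked, in the order asked, and still so for the second after the job is handed in, with the robot touching nothing.
It also fails if it takes over 48 s, if anything falls off the work surface, if the arm or the gripper's body presses on something with over 40 N, if the wrist force passes 120 N, or if a joint passes its speed limit or range.

## Working session

There is one attempt and no reset: what is moved stays moved. The work goes in short steps, Python scripts to look and compute and a tool call to move; the robot and the scene stay as the last step left them, time stands still between calls to the robot, and variables do not carry over. Pictures are saved under pics/ and viewed, and the job is handed in when it is done.

Besides the shell and the picture viewer there is one more tool, called after ">>>" by a JSON object that holds its "fn" and its "kwargs", one argument or row to a line. play_rows: Moves the arm, as the interface text tells. Its arguments: {"type":"object","properties":{"commands":{"type":"array"},"squeeze":{"type":"number"}},"required":["commands"]}

```bash
ls; mkdir -p pics; python3 - <<'E'
from rig import env,optics,order,finder
import cv2,numpy as np
s=env.observe();print(s)
for n in("top","side"):
    im=optics.get_image(n);np.savez(f"{n}.npz",**im);cv2.imwrite(f"pics/{n}1.png",im["color"]);print(n,im["fov_y"],im["dist_coeffs"],im["cam_to_world"])
for c in ("yellow","blue","green","red"):
    for n in("top","side"):
        print(c,n,[(np.round(d["point"],3).tolist(),round(d["conf"],2)) for d in finder.boxes_of(n,f"plunger_{c}_top")][:4])
E
```

```text
pics
{'time_s': 0.0, 'q': array([-8.53867647e+01,  2.18436655e+01,  7.43857924e+01,  1.39149966e-03,
        8.38573056e+01, -1.23352853e+01]), 'qvel': array([ 0.00821731,  0.03288834, -0.12206205,  0.01208649,  0.04707722,
        0.01894356]), 'joint_efforts': array([-8.68157367e-04, -4.48472750e+01, -2.31275547e+01, -2.37420545e-04,
        4.94160166e-03,  4.18057567e-06]), 'position': array([ 0.16031768, -0.52583429,  0.24468057]), 'tool_rot': array([[ 9.56567841e-01,  2.91509786e-01, -9.77260750e-05],
       [ 2.91509596e-01, -9.56566710e-01,  1.51134560e-03],
       [ 3.47090523e-04, -1.47419269e-03, -9.99998853e-01]]), 'ft_force': array([-0.08561418, -1.26632806, -0.29264347]), 'wrist_torque': array([-0.04856833, -0.00848057, -0.03893108]), 'grip_width': 0.08544683103760586}
top 57.41641948703227 [-0.00396083  0.          0.          0.          0.        ] [[-0.02692692 -0.99690095  0.07391505  0.47558317]
 [-0.99962853  0.02654145 -0.00619253  0.00876041]
 [ 0.00421153 -0.07405434 -0.99724532  0.98010421]
 [ 0.          0.          0.          1.        ]]
side 53.7726467955281 [-0.01045221  0.          0.          0.          0.        ] [[ 0.9926367  -0.06016981  0.10512834  0.4609325 ]
 [-0.12089341 -0.54628984  0.82882579 -0.74862025]
 [ 0.00756025 -0.83543223 -0.54954148  0.58559809]
 [ 0.          0.          0.          1.        ]]
yellow top [([0.68, 0.342, 0.083], 0.66), ([0.596, 0.236, 0.086], 0.64)]
yellow side [([0.585, 0.08, 0.084], 0.6), ([0.677, 0.335, 0.082], 0.58), ([0.591, 0.227, 0.084], 0.43)]
blue top [([0.596, 0.231, 0.045], 0.18)]
blue side [([0.584, -0.062, 0.082], 0.57), ([0.473, 0.104, 0.083], 0.34)]
green top []
green side [([0.43, 0.218, 0.023], 0.58), ([0.484, -0.264, 0.084], 0.49)]
red top [([0.475, 0.106, 0.086], 0.44)]
red side [([0.475, 0.101, 0.082], 0.41)]
```

View pics/top1.png

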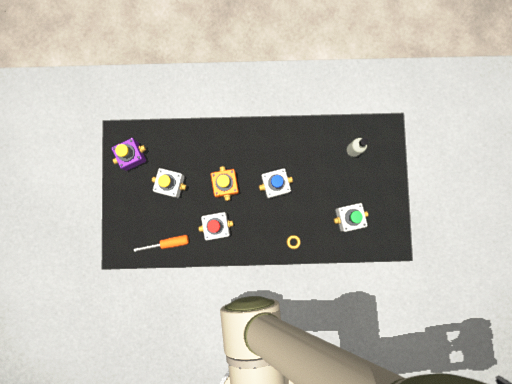

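View pics/side1.png

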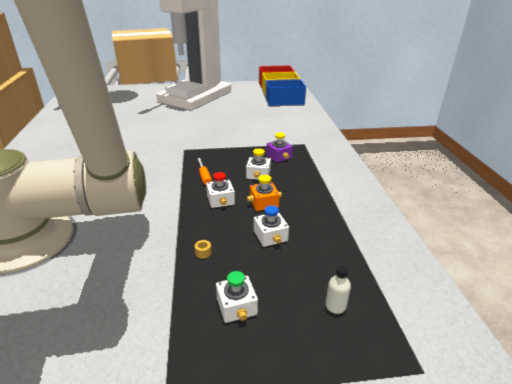

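```bash
cat > h.py <<'E'
import numpy as np,cv2
def world(im):
    z=im["range_z"];h,w=z.shape;f=h/2/np.tan(np.radians(float(im["fov_y"]))/2)
    K=np.array([[f,0,float(im["cx"])],[0,f,float(im["cy"])],[0,0,1]])
    u,v=np.meshgrid(np.arange(w),np.arange(h))
    p=cv2.undistortPoints(np.stack([u,v],-1).reshape(-1,1,2).astype(float),K,np.array(im["dist_coeffs"],float)).reshape(h,w,2)
    P=np.dstack([p*z[...,None],z]);M=im["cam_to_world"]
    return P@M[:3,:3].T+M[:3,3]
def caps(im):
    W=world(im);hsv=cv2.cvtColor(im["color"],cv2.COLOR_BGR2HSV);out=[]
    for c,(a,b) in dict(yellow=(22,35),blue=(98,125),green=(45,85),red=(0,6)).items():
        m=((hsv[...,0]>=a)&(hsv[...,0]<=b)&(hsv[...,1]>130)&(hsv[...,2]>70)&(im["range_z"]>0)&(W[...,2]>.055)&(W[...,2]<.1)&(W[...,0]>.3)&(W[...,0]<.8)).astype(np.uint8)
        n,l,st,ce=cv2.connectedComponentsWithStats(m)
        for i in range(1,n):
            if st[i,4]<25: continue
            p=W[l==i];zt=np.percentile(p[:,2],75);q=p[p[:,2]>zt-.004]
            mid=(np.percentile(q,2,0)+np.percentile(q,98,0))/2
            out.append((c,ce[i].round().tolist(),st[i,4],mid.round(4).tolist(),np.median(q,0).round(4).tolist(),np.ptp(q,axis=0).round(3).tolist()))
    return out
E
python3 - <<'E'
import numpy as np,cv2
from h import *
for n in("top","side"):
    im=dict(np.load(n+".npz"));print(n)
    for o in caps(im):print(o)
    W=world(im);
    if n=="top":
        print("mat z",W[140:160,200:260,2].mean(), "table z",W[90:100,200:260,2].mean())
        a=cv2.resize(im["color"][130:260,100:290],None,fx=4,fy=4,interpolation=cv2.INTER_CUBIC);cv2.imwrite("pics/crop1.png",a)
E
```

```text
top
('yellow', [122.0, 150.0], np.int32(114), [0.6773, 0.3453, 0.0823], [0.6775, 0.3447, 0.0826], [0.027, 0.03, 0.006])
('yellow', [164.0, 180.0], np.int32(56), [0.5951, 0.235, 0.082], [0.5969, 0.2375, 0.0821], [0.029, 0.026, 0.006])
('blue', [277.0, 181.0], np.int32(113), [0.5873, -0.0551, 0.0823], [0.5864, -0.056, 0.082], [0.029, 0.029, 0.007])
('green', [356.0, 217.0], np.int32(98), [0.4894, -0.2558, 0.0822], [0.4884, -0.2566, 0.082], [0.028, 0.026, 0.007])
('red', [213.0, 226.0], np.int32(121), [0.4763, 0.1094, 0.0826], [0.4762, 0.1107, 0.0825], [0.028, 0.028, 0.006])
mat z 0.005744910609381286 table z 0.007480746591621423
side
('yellow', [270.0, 76.0], np.int32(103), [0.7584, 0.9971, 0.0765], [0.7486, 1.0099, 0.0767], [0.08, 0.123, 0.008])
('yellow', [280.0, 135.0], np.int32(47), [0.6802, 0.3406, 0.0814], [0.6789, 0.338, 0.0818], [0.026, 0.026, 0.005])
('yellow', [258.0, 152.0], np.int32(71), [0.5965, 0.2348, 0.0811], [0.5964, 0.2307, 0.0816], [0.031, 0.03, 0.006])
('yellow', [264.0, 179.0], np.int32(94), [0.593, 0.0825, 0.0809], [0.5924, 0.0796, 0.0818], [0.029, 0.033, 0.006])
('blue', [276.0, 87.0], np.int32(191), [0.759, 0.8769, 0.0749], [0.7557, 0.8269, 0.0743], [0.079, 0.119, 0.01])
('blue', [271.0, 210.0], np.int32(111), [0.5878, -0.0582, 0.081], [0.588, -0.0612, 0.0819], [0.029, 0.028, 0.006])
('green', [235.0, 278.0], np.int32(215), [0.4902, -0.2581, 0.0812], [0.4903, -0.2597, 0.0817], [0.03, 0.032, 0.007])
('red', [266.0, 68.0], np.int32(65), [0.7586, 1.1255, 0.074], [0.7541, 1.1664, 0.0732], [0.08, 0.113, 0.011])
('red', [219.0, 176.0], np.int32(89), [0.4759, 0.1083, 0.0813], [0.4767, 0.1083, 0.0816], [0.029, 0.031, 0.005])
```

View pics/crop1.png

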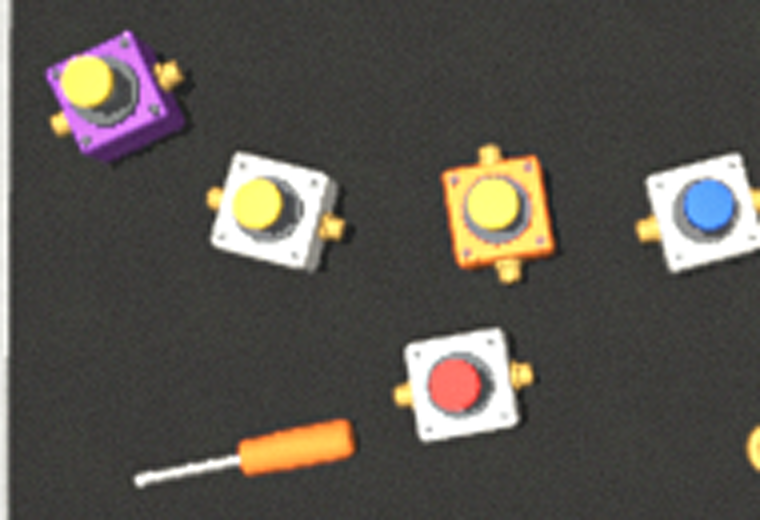

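Yellow-capped candidates in the top view are the purple body at (122,150), the orange body at (223,182) and the white/aluminium body at (164,180). The crop confirms that the aluminium one is valve_yellow. Blue is at (277,181) and green at (356,217). I'll shut the fingers and move over to yellow.

>>> {"fn": "play_rows", "kwargs": {
  "commands": [
    {"grip":1,"x":0.02,"y":-0.019},
    {"grip":1,"x":0.038,"y":-0.036},
    {"grip":1,"x":0.038,"y":-0.036},
    {"grip":1,"x":0.038,"y":-0.036},
    {"grip":1,"x":0.038,"y":-0.036},
    {"grip":1,"x":0.038,"y":-0.036},
    {"grip":1,"x":0.038,"y":-0.036},
    {"grip":1,"x":0.038,"y":-0.036},
    {"grip":1,"x":0.038,"y":-0.036},
    {"grip":1,"x":0.038,"y":-0.036},
    {"grip":1,"x":0.038,"y":-0.036},
    {"grip":1,"x":0.038,"y":-0.036}
  ],
  "squeeze": 20
}}

```text
invalid input at $.commands[0]: expected keys grip, x, y, z, rx, ry, rz
```

>>> {"fn": "play_rows", "kwargs": {
  "commands": [
    {"grip":1,"x":0.038,"y":-0.036},
    {"grip":1,"x":0.038,"y":-0.036},
    {"grip":1,"x":0.038,"y":-0.036},
    {"grip":1,"x":0.038,"y":-0.036},
    {"grip":1,"x":0.03,"y":-0.026},
    {"grip":1,"x":0.01,"y":-0.01},
    {"grip":1},
    {"grip":1}
  ]
}}

```text
invalid input at $.commands[0]: expected keys grip, x, y, z, rx, ry, rz
```

>>> {"fn": "play_rows", "kwargs": {
  "commands": [
    {"grip":1,"x":0.02,"y":-0.019,"z":0,"rx":0,"ry":0,"rz":0},
    {"grip":1,"x":0.038,"y":-0.036,"z":0,"rx":0,"ry":0,"rz":0},
    {"grip":1,"x":0.038,"y":-0.036,"z":0,"rx":0,"ry":0,"rz":0},
    {"grip":1,"x":0.038,"y":-0.036,"z":0,"rx":0,"ry":0,"rz":0},
    {"grip":1,"x":0.038,"y":-0.036,"z":0,"rx":0,"ry":0,"rz":0},
    {"grip":1,"x":0.038,"y":-0.036,"z":0,"rx":0,"ry":0,"rz":0},
    {"grip":1,"x":0.038,"y":-0.036,"z":0,"rx":0,"ry":0,"rz":0},
    {"grip":1,"x":0.038,"y":-0.036,"z":0,"rx":0,"ry":0,"rz":0},
    {"grip":1,"x":0.038,"y":-0.036,"z":0,"rx":0,"ry":0,"rz":0},
    {"grip":1,"x":0.038,"y":-0.036,"z":0,"rx":0,"ry":0,"rz":0},
    {"grip":1,"x":0.038,"y":-0.036,"z":0,"rx":0,"ry":0,"rz":0},
    {"grip":1,"x":0.038,"y":-0.036,"z":0,"rx":0,"ry":0,"rz":0}
  ],
  "squeeze": 20
}}

```text
time_s: 2.0
position: [0.459, 0.0003, 0.2455]
tool_rot: [[0.957, 0.292, 0.001], [0.292, -0.957, -0.0], [0.0, 0.0, -1.0]]
ft_force: [0.7, 0.0, 0.2]
grip_width: 0.0
```

>>> {"fn": "play_rows", "kwargs": {
  "commands": [
    {"grip":1,"x":0.038,"y":-0.036,"z":0,"rx":0,"ry":0,"rz":0},
    {"grip":1,"x":0.038,"y":-0.036,"z":0,"rx":0,"ry":0,"rz":0},
    {"grip":1,"x":0.038,"y":-0.036,"z":0,"rx":0,"ry":0,"rz":0},
    {"grip":1,"x":0.038,"y":-0.036,"z":0,"rx":0,"ry":0,"rz":0},
    {"grip":1,"x":0.03,"y":-0.026,"z":0,"rx":0,"ry":0,"rz":0},
    {"grip":1,"x":0.01,"y":-0.01,"z":0,"rx":0,"ry":0,"rz":0},
    {"grip":1,"x":0,"y":0,"z":0,"rx":0,"ry":0,"rz":0},
    {"grip":1,"x":0,"y":0,"z":0,"rx":0,"ry":0,"rz":0}
  ]
}}

```text
time_s: 3.0
position: [0.5892, 0.2256, 0.2456]
tool_rot: [[0.957, 0.291, -0.0], [0.291, -0.957, -0.0], [-0.0, 0.0, -1.0]]
ft_force: [0.3, -0.2, 0.5]
grip_width: 0.0002
```

```bash
cat > st.py <<'E'
import sys,numpy as np,cv2
from rig import env,optics
T=dict(yellow=(.5958,.235),blue=(.5875,-.0565),green=(.490,-.257))[sys.argv[1]]
s=env.observe();R=s["tool_rot"];p=s["position"]
print("t",s["time_s"],"p",p.round(4),"F",s["ft_force"].round(2),"w",s["grip_width"].round(4),"zaxis",R[:,2].round(4))
tip=p+R[:,2]*.014
print("tip",tip.round(4),"move xy in tool to target, level",(R.T@np.r_[T[0]-tip[0],T[1]-tip[1],0]).round(4))
if len(sys.argv)>2:
    from h import caps
    im=optics.get_image("wrist");cv2.imwrite(f"pics/{sys.argv[2]}.png",im["color"])
    for o in caps(im):print(o)
E
python3 st.py yellow w1
```

```text
Traceback (most recent call last):
  File "st.py", line 5, in <module>
    print("t",s["time_s"],"p",p.round(4),"F",s["ft_force"].round(2),"w",s["grip_width"].round(4),"zaxis",R[:,2].round(4))
                                                                        ^^^^^^^^^^^^^^^^^^^^^
AttributeError: 'float' object has no attribute 'round'
```

```bash
sed -i 's/s\["grip_width"\].round(4)/round(s["grip_width"],4)/' st.py; python3 st.py yellow w1
```

```text
t 3.0 p [0.5892 0.2256 0.2456] F [ 0.34 -0.24  0.52] w 0.0002 zaxis [-1.e-04 -3.e-04 -1.e+00]
tip [0.5892 0.2256 0.2316] move xy in tool to target, level [ 0.0091 -0.007  -0.    ]
('yellow', [176.0, 59.0], np.int32(106), [0.6774, 0.3364, 0.0817], [0.6769, 0.3311, 0.0824], [0.029, 0.018, 0.006])
('yellow', [251.0, 164.0], np.int32(318), [0.5968, 0.2358, 0.0827], [0.5946, 0.2306, 0.083], [0.031, 0.031, 0.006])
('yellow', [370.0, 202.0], np.int32(554), [0.5923, 0.084, 0.0827], [0.5921, 0.0841, 0.0832], [0.031, 0.032, 0.005])
('blue', [471.0, 235.0], np.int32(575), [0.5876, -0.0555, 0.0818], [0.5879, -0.0542, 0.0826], [0.031, 0.032, 0.006])
('red', [313.0, 268.0], np.int32(173), [0.4821, 0.113, 0.0814], [0.4866, 0.1166, 0.0822], [0.021, 0.026, 0.006])
```

View pics/w1.png

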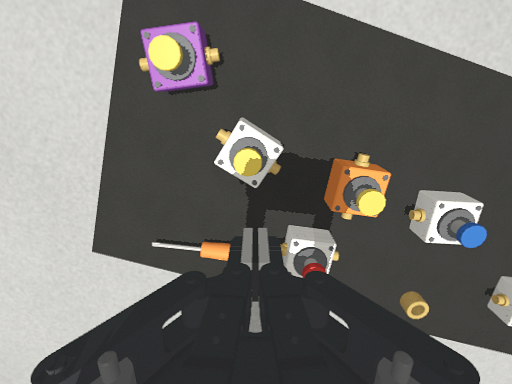

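The wrist view shows the aluminium yellow valve with its cap at (251,164), at world (0.596, 0.235). This agrees with the top and side cameras. Moving over it and down.

>>> {"fn": "play_rows", "kwargs": {
  "commands": [
    {"grip":1,"x":0.009,"y":-0.007,"z":0.01,"rx":0,"ry":0,"rz":0},
    {"grip":1,"x":0,"y":0,"z":0.035,"rx":0,"ry":0,"rz":0},
    {"grip":1,"x":0,"y":0,"z":0.035,"rx":0,"ry":0,"rz":0},
    {"grip":1,"x":0,"y":0,"z":0.03,"rx":0,"ry":0,"rz":0},
    {"grip":1,"x":0,"y":0,"z":0.02,"rx":0,"ry":0,"rz":0},
    {"grip":1,"x":0,"y":0,"z":0.008,"rx":0,"ry":0,"rz":0},
    {"grip":1,"x":0,"y":0,"z":0,"rx":0,"ry":0,"rz":0},
    {"grip":1,"x":0,"y":0,"z":0,"rx":0,"ry":0,"rz":0}
  ]
}}

```text
time_s: 4.05
position: [0.5965, 0.2361, 0.1082]
tool_rot: [[0.957, 0.291, 0.002], [0.291, -0.957, 0.0], [0.002, 0.0, -1.0]]
ft_force: [0.2, 0.2, 0.7]
grip_width: -0.0001
```

```bash
python3 st.py yellow w2; python3 -c "
import cv2
from rig import optics
im=optics.get_image('side')['color'];cv2.imwrite('pics/s2.png',cv2.resize(im[90:240,180:340],None,fx=4,fy=4))"
```

```text
t 4.05 p [0.5965 0.2361 0.1082] F [0.25 0.22 0.72] w -0.0001 zaxis [ 1.6e-03  4.0e-04 -1.0e+00]
tip [0.5966 0.2361 0.0942] move xy in tool to target, level [-0.001   0.0009 -0.    ]
('yellow', [104.0, 41.0], np.int32(875), [0.6787, 0.3438, 0.0821], [0.6766, 0.3453, 0.0829], [0.031, 0.032, 0.006])
('yellow', [254.0, 220.0], np.int32(1099), [0.6011, 0.2363, 0.0822], [0.6031, 0.2389, 0.083], [0.026, 0.031, 0.006])
('yellow', [457.0, 288.0], np.int32(1674), [0.5924, 0.0835, 0.0822], [0.593, 0.0846, 0.0831], [0.031, 0.032, 0.005])
```

View pics/s2.png

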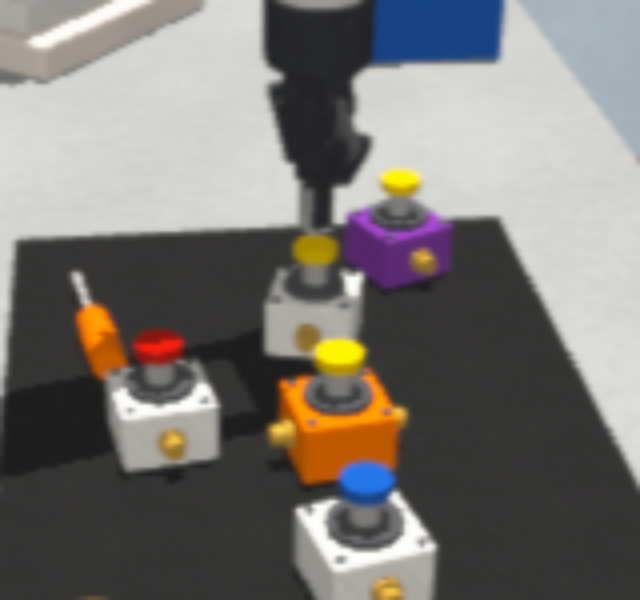

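View pics/w2.png

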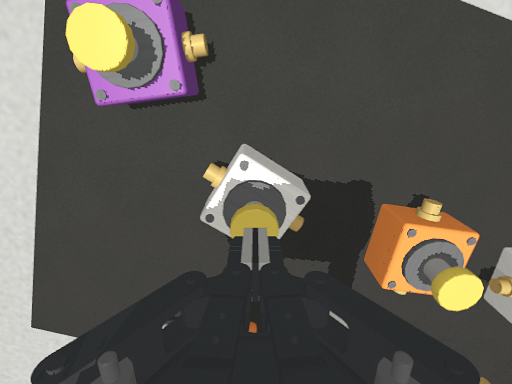

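Side view: the tip stands right above the yellow cap, at (315,245) in the crop. Pressing slowly.

>>> {"fn": "play_rows", "kwargs": {
  "commands": [
    {"grip":1,"x":0,"y":0,"z":0.004,"rx":0,"ry":0,"rz":0},
    {"grip":1,"x":0,"y":0,"z":0.004,"rx":0,"ry":0,"rz":0},
    {"grip":1,"x":0,"y":0,"z":0.002,"rx":0,"ry":0,"rz":0},
    {"grip":1,"x":0,"y":0,"z":0.002,"rx":0,"ry":0,"rz":0},
    {"grip":1,"x":0,"y":0,"z":0.002,"rx":0,"ry":0,"rz":0},
    {"grip":1,"x":0,"y":0,"z":0.002,"rx":0,"ry":0,"rz":0},
    {"grip":1,"x":0,"y":0,"z":0,"rx":0,"ry":0,"rz":0}
  ]
}}

```text
time_s: 5.03
position: [0.5961, 0.236, 0.0911]
tool_rot: [[0.957, 0.291, 0.0], [0.291, -0.957, 0.0], [0.0, -0.0, -1.0]]
ft_force: [-0.8, 0.6, -0.5]
grip_width: -0.0002
```

>>> {"fn": "play_rows", "kwargs": {
  "commands": [
    {"grip":1,"x":0,"y":0,"z":0.002,"rx":0,"ry":0,"rz":0},
    {"grip":1,"x":0,"y":0,"z":0.002,"rx":0,"ry":0,"rz":0},
    {"grip":1,"x":0,"y":0,"z":0.001,"rx":0,"ry":0,"rz":0},
    {"grip":1,"x":0,"y":0,"z":0,"rx":0,"ry":0,"rz":0}
  ]
}}

```text
time_s: 5.52
position: [0.5963, 0.2361, 0.0866]
tool_rot: [[0.957, 0.292, 0.001], [0.292, -0.957, 0.0], [0.001, 0.0, -1.0]]
ft_force: [-0.6, -0.4, 5.0]
grip_width: -0.0001
```

```bash
python3 st.py yellow
```

```text
t 5.525 p [0.5963 0.2361 0.0866] F [-0.58 -0.45  4.96] w -0.0001 zaxis [ 7.e-04  1.e-04 -1.e+00]
tip [0.5963 0.2361 0.0726] move xy in tool to target, level [-0.0008  0.0009 -0.    ]
```

>>> {"fn": "play_rows", "kwargs": {
  "commands": [
    {"grip":1,"x":0,"y":0,"z":0.0015,"rx":0,"ry":0,"rz":0},
    {"grip":1,"x":0,"y":0,"z":0.001,"rx":0,"ry":0,"rz":0},
    {"grip":1,"x":0,"y":0,"z":0,"rx":0,"ry":0,"rz":0}
  ]
}}

```text
time_s: 5.9
position: [0.5963, 0.2361, 0.0844]
tool_rot: [[0.957, 0.291, 0.001], [0.291, -0.957, 0.0], [0.001, 0.0, -1.0]]
ft_force: [-1.6, 0.2, 7.2]
grip_width: -0.0001
```

```bash
python3 st.py yellow;python3 st.py yellow w3|tail -4; python3 st.py yellow
```

```text
t 5.9 p [0.5963 0.2361 0.0844] F [-1.57  0.23  7.16] w -0.0001 zaxis [ 9.e-04  2.e-04 -1.e+00]
tip [0.5963 0.2361 0.0704] move xy in tool to target, level [-0.0008  0.0009 -0.    ]
tip [0.5963 0.2361 0.0704] move xy in tool to target, level [-0.0008  0.0009 -0.    ]
('yellow', [64.0, 32.0], np.int32(2595), [0.6765, 0.3439, 0.0824], [0.6755, 0.3493, 0.0832], [0.029, 0.032, 0.007])
('yellow', [253.0, 224.0], np.int32(868), [0.6026, 0.2369, 0.0695], [0.6058, 0.2402, 0.0704], [0.023, 0.031, 0.02])
('yellow', [483.0, 314.0], np.int32(2192), [0.5925, 0.0843, 0.082], [0.5931, 0.0855, 0.0832], [0.032, 0.032, 0.005])
t 5.95 p [0.5963 0.2361 0.0844] F [-2.   -1.19  7.19] w 0.0 zaxis [ 9.e-04  2.e-04 -1.e+00]
tip [0.5963 0.2361 0.0704] move xy in tool to target, level [-0.0008  0.0009 -0.    ]
```

Force is 7.2 N at tip 0.0704, which fits on-stop plus 2.6 mm of cap spring. Lifting off and checking.

>>> {"fn": "play_rows", "kwargs": {
  "commands": [
    {"grip":1,"x":0,"y":0,"z":-0.004,"rx":0,"ry":0,"rz":0},
    {"grip":1,"x":0,"y":0,"z":-0.02,"rx":0,"ry":0,"rz":0},
    {"grip":1,"x":0,"y":0,"z":-0.045,"rx":0,"ry":0,"rz":0},
    {"grip":1,"x":0,"y":0,"z":-0.02,"rx":0,"ry":0,"rz":0},
    {"grip":1,"x":0,"y":0,"z":0,"rx":0,"ry":0,"rz":0}
  ]
}}

```text
time_s: 6.58
position: [0.5965, 0.2361, 0.1738]
tool_rot: [[0.957, 0.292, 0.002], [0.292, -0.957, 0.001], [0.002, 0.0, -1.0]]
ft_force: [-0.0, 0.4, -0.6]
grip_width: 0.0002
```

```bash
python3 st.py yellow w4;python3 - <<'E'
from rig import optics
from h import *
im=optics.get_image("side")
for o in caps(im):
    if abs(o[3][1])<.4: print(o)
cv2.imwrite('pics/s4.png',cv2.resize(im["color"][90:240,180:340],None,fx=4,fy=4))
E
```

```text
t 6.575 p [0.5965 0.2361 0.1738] F [-0.04  0.39 -0.61] w 0.0002 zaxis [ 2.4e-03  5.0e-04 -1.0e+00]
tip [0.5965 0.2361 0.1598] move xy in tool to target, level [-0.001   0.0009 -0.    ]
('yellow', [162.0, 60.0], np.int32(201), [0.6784, 0.3359, 0.0816], [0.6793, 0.3315, 0.0823], [0.031, 0.017, 0.006])
('yellow', [254.0, 189.0], np.int32(935), [0.5968, 0.236, 0.073], [0.5973, 0.2361, 0.0733], [0.031, 0.031, 0.006])
('yellow', [408.0, 241.0], np.int32(944), [0.5921, 0.0837, 0.0826], [0.5922, 0.0838, 0.0833], [0.032, 0.031, 0.005])
('red', [338.0, 319.0], np.int32(70), [0.4868, 0.109, 0.0818], [0.4886, 0.1105, 0.0826], [0.009, 0.019, 0.005])
('yellow', [280.0, 135.0], np.int32(48), [0.6799, 0.3415, 0.0819], [0.6801, 0.339, 0.0823], [0.028, 0.028, 0.005])
('yellow', [258.0, 155.0], np.int32(67), [0.5968, 0.2334, 0.0713], [0.5965, 0.2328, 0.0718], [0.03, 0.027, 0.005])
('yellow', [264.0, 179.0], np.int32(94), [0.5922, 0.0816, 0.0819], [0.5921, 0.0802, 0.0824], [0.03, 0.032, 0.006])
('blue', [271.0, 211.0], np.int32(110), [0.5876, -0.0591, 0.081], [0.5877, -0.0606, 0.0817], [0.029, 0.031, 0.006])
('green', [235.0, 278.0], np.int32(215), [0.4902, -0.2581, 0.0815], [0.4902, -0.2597, 0.0817], [0.03, 0.032, 0.006])
('red', [219.0, 176.0], np.int32(89), [0.4762, 0.1091, 0.0811], [0.4765, 0.1058, 0.0814], [0.029, 0.032, 0.006])
```

View pics/s4.png

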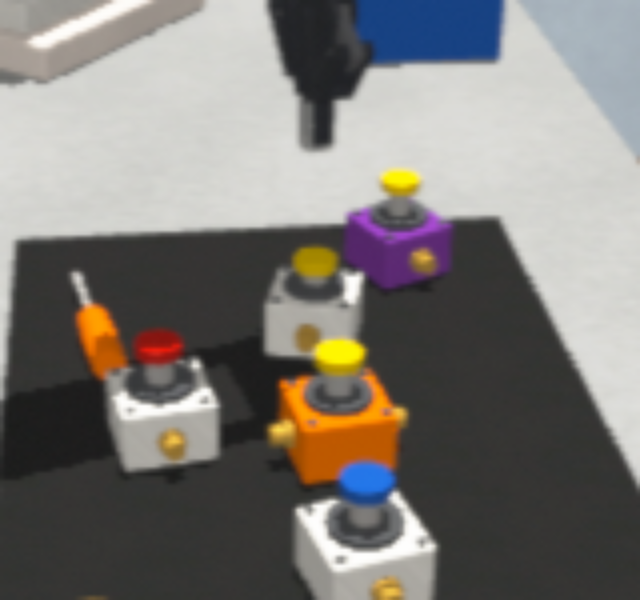

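Yellow is down. Its cap is at 0.073 (it was 0.083) and stays there, and the valve hasn't moved: cap at (315,262) in the crop. Next is blue, with the tip at 0.16 on the way over.

>>> {"fn": "play_rows", "kwargs": {
  "commands": [
    {"grip":1,"x":-0.006,"y":0.018,"z":0,"rx":0,"ry":0,"rz":0},
    {"grip":1,"x":-0.014,"y":0.042,"z":0,"rx":0,"ry":0,"rz":0},
    {"grip":1,"x":-0.014,"y":0.042,"z":0,"rx":0,"ry":0,"rz":0},
    {"grip":1,"x":-0.014,"y":0.042,"z":0,"rx":0,"ry":0,"rz":0},
    {"grip":1,"x":-0.014,"y":0.042,"z":0,"rx":0,"ry":0,"rz":0},
    {"grip":1,"x":-0.014,"y":0.042,"z":0,"rx":0,"ry":0,"rz":0},
    {"grip":1,"x":-0.014,"y":0.038,"z":0,"rx":0,"ry":0,"rz":0},
    {"grip":1,"x":-0.0045,"y":0.0125,"z":0,"rx":0,"ry":0,"rz":0},
    {"grip":1,"x":0,"y":0,"z":0,"rx":0,"ry":0,"rz":0},
    {"grip":1,"x":0,"y":0,"z":0,"rx":0,"ry":0,"rz":0}
  ]
}}

```text
time_s: 7.92
position: [0.5867, -0.0569, 0.1726]
tool_rot: [[0.956, 0.292, -0.0], [0.292, -0.956, 0.0], [-0.0, -0.001, -1.0]]
ft_force: [-0.3, 0.5, -0.2]
grip_width: 0.0001
```

```bash
python3 st.py blue w5
```

```text
t 7.925 p [ 0.5867 -0.0569  0.1726] F [-0.35  0.46 -0.16] w 0.0001 zaxis [-5.e-04  4.e-04 -1.e+00]
tip [ 0.5867 -0.0569  0.1586] move xy in tool to target, level [ 0.0009 -0.0002 -0.    ]
('yellow', [95.0, 143.0], np.int32(586), [0.5922, 0.0811, 0.0822], [0.5866, 0.0825, 0.0831], [0.031, 0.032, 0.006])
('blue', [254.0, 191.0], np.int32(1005), [0.588, -0.0564, 0.0823], [0.5885, -0.0565, 0.0826], [0.031, 0.031, 0.006])
('green', [409.0, 316.0], np.int32(126), [0.5021, -0.2569, 0.0803], [0.5036, -0.2542, 0.0806], [0.009, 0.025, 0.005])
('red', [53.0, 249.0], np.int32(971), [0.4763, 0.1083, 0.0819], [0.4774, 0.1081, 0.0827], [0.032, 0.031, 0.005])
```

View pics/w5.png

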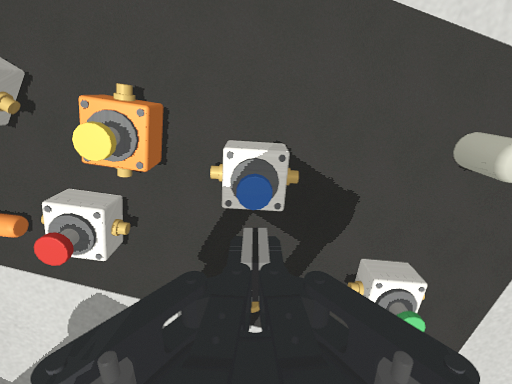

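The wrist view has the blue cap at (254,191), in line with the fingers, 1 mm off in x. Descending from tip 0.1586 to 0.0705 (88 mm), slow at the end.

>>> {"fn": "play_rows", "kwargs": {
  "commands": [
    {"grip":1,"x":0.001,"y":0,"z":0.02,"rx":0,"ry":0,"rz":0},
    {"grip":1,"x":0,"y":0,"z":0.03,"rx":0,"ry":0,"rz":0},
    {"grip":1,"x":0,"y":0,"z":0.014,"rx":0,"ry":0,"rz":0},
    {"grip":1,"x":0,"y":0,"z":0.006,"rx":0,"ry":0,"rz":0},
    {"grip":1,"x":0,"y":0,"z":0.003,"rx":0,"ry":0,"rz":0},
    {"grip":1,"x":0,"y":0,"z":0.002,"rx":0,"ry":0,"rz":0},
    {"grip":1,"x":0,"y":0,"z":0.002,"rx":0,"ry":0,"rz":0},
    {"grip":1,"x":0,"y":0,"z":0.002,"rx":0,"ry":0,"rz":0},
    {"grip":1,"x":0,"y":0,"z":0.002,"rx":0,"ry":0,"rz":0},
    {"grip":1,"x":0,"y":0,"z":0.002,"rx":0,"ry":0,"rz":0},
    {"grip":1,"x":0,"y":0,"z":0.002,"rx":0,"ry":0,"rz":0},
    {"grip":1,"x":0,"y":0,"z":0,"rx":0,"ry":0,"rz":0}
  ]
}}

```text
time_s: 9.48
position: [0.5877, -0.0576, 0.0876]
tool_rot: [[0.957, 0.292, -0.0], [0.292, -0.957, 0.0], [-0.0, -0.0, -1.0]]
ft_force: [0.4, 0.4, 1.1]
grip_width: 0.0001
```

```bash
python3 st.py blue
```

```text
t 9.475 p [ 0.5877 -0.0576  0.0876] F [0.43 0.4  1.13] w 0.0001 zaxis [-5.e-04  1.e-04 -1.e+00]
tip [ 0.5877 -0.0576  0.0736] move xy in tool to target, level [ 0.0001 -0.0011  0.    ]
```

>>> {"fn": "play_rows", "kwargs": {
  "commands": [
    {"grip":1,"x":0,"y":0,"z":0.002,"rx":0,"ry":0,"rz":0},
    {"grip":1,"x":0,"y":0,"z":0.0015,"rx":0,"ry":0,"rz":0},
    {"grip":1,"x":0,"y":0,"z":0,"rx":0,"ry":0,"rz":0}
  ]
}}

```text
time_s: 9.85
position: [0.5878, -0.0576, 0.0847]
tool_rot: [[0.957, 0.292, 0.0], [0.292, -0.957, -0.0], [0.0, 0.0, -1.0]]
ft_force: [-1.0, 0.2, 6.2]
grip_width: 0.0
```

```bash
python3 st.py blue
```

```text
t 9.85 p [ 0.5878 -0.0576  0.0847] F [-0.99  0.2   6.25] w 0.0 zaxis [ 1.e-04 -1.e-04 -1.e+00]
tip [ 0.5878 -0.0576  0.0707] move xy in tool to target, level [ 0.     -0.0012 -0.    ]
```

>>> {"fn": "play_rows", "kwargs": {
  "commands": [
    {"grip":1,"x":0,"y":0,"z":-0.004,"rx":0,"ry":0,"rz":0},
    {"grip":1,"x":0,"y":0,"z":-0.02,"rx":0,"ry":0,"rz":0},
    {"grip":1,"x":0,"y":0,"z":-0.045,"rx":0,"ry":0,"rz":0},
    {"grip":1,"x":0,"y":0,"z":-0.02,"rx":0,"ry":0,"rz":0},
    {"grip":1,"x":0,"y":0,"z":0,"rx":0,"ry":0,"rz":0}
  ]
}}

```text
time_s: 10.48
position: [0.5881, -0.0577, 0.1742]
tool_rot: [[0.957, 0.292, 0.002], [0.292, -0.957, -0.001], [0.002, 0.001, -1.0]]
ft_force: [0.3, 0.6, 0.1]
grip_width: -0.0004
```

```bash
python3 st.py blue w6
```

```text
t 10.475 p [ 0.5881 -0.0577  0.1742] F [0.31 0.58 0.13] w -0.0004 zaxis [ 2.1e-03 -6.0e-04 -1.0e+00]
tip [ 0.5881 -0.0577  0.1602] move xy in tool to target, level [-0.0003 -0.0013 -0.    ]
('yellow', [95.0, 145.0], np.int32(580), [0.5923, 0.0808, 0.0822], [0.5869, 0.0825, 0.0831], [0.031, 0.03, 0.006])
('blue', [253.0, 189.0], np.int32(924), [0.5881, -0.0565, 0.073], [0.5884, -0.0564, 0.0732], [0.031, 0.031, 0.006])
('green', [408.0, 315.0], np.int32(120), [0.5025, -0.2565, 0.0803], [0.5036, -0.2539, 0.0806], [0.008, 0.021, 0.006])
('red', [53.0, 249.0], np.int32(966), [0.4764, 0.1083, 0.0818], [0.4775, 0.108, 0.0828], [0.033, 0.031, 0.006])
```

View pics/w6.png

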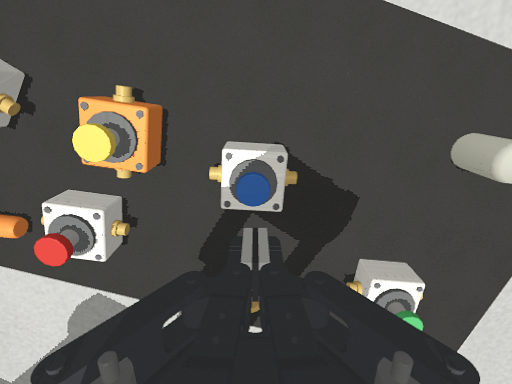

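Blue is down too. The cap at (253,189) is now at 0.073, and the block is where it was. On to green: tool move of about (-0.152, +0.162).

>>> {"fn": "play_rows", "kwargs": {
  "commands": [
    {"grip":1,"x":-0.015,"y":0.016,"z":0,"rx":0,"ry":0,"rz":0},
    {"grip":1,"x":-0.03,"y":0.032,"z":0,"rx":0,"ry":0,"rz":0},
    {"grip":1,"x":-0.03,"y":0.032,"z":0,"rx":0,"ry":0,"rz":0},
    {"grip":1,"x":-0.03,"y":0.032,"z":0,"rx":0,"ry":0,"rz":0},
    {"grip":1,"x":-0.03,"y":0.032,"z":0,"rx":0,"ry":0,"rz":0},
    {"grip":1,"x":-0.017,"y":0.018,"z":0,"rx":0,"ry":0,"rz":0},
    {"grip":1,"x":0,"y":0,"z":0,"rx":0,"ry":0,"rz":0},
    {"grip":1,"x":0,"y":0,"z":0,"rx":0,"ry":0,"rz":0}
  ]
}}

```text
time_s: 11.52
position: [0.4897, -0.256, 0.1724]
tool_rot: [[0.956, 0.292, -0.001], [0.292, -0.956, 0.001], [-0.001, -0.002, -1.0]]
ft_force: [-0.4, 0.5, -1.0]
grip_width: -0.0001
```

```bash
python3 st.py green w7
```

```text
t 11.525 p [ 0.4897 -0.256   0.1724] F [-0.37  0.46 -1.02] w -0.0001 zaxis [-0.0013  0.0014 -1.    ]
tip [ 0.4896 -0.256   0.1584] move xy in tool to target, level [ 0.     0.001 -0.   ]
('blue', [38.0, 8.0], np.int32(741), [0.5797, -0.06, 0.0724], [0.5791, -0.0618, 0.0731], [0.016, 0.03, 0.006])
('green', [257.0, 193.0], np.int32(969), [0.4903, -0.2583, 0.0823], [0.491, -0.2582, 0.0826], [0.031, 0.03, 0.006])
```

View pics/w7.png

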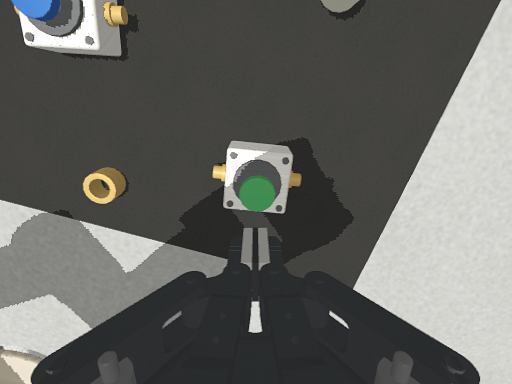

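The green cap is at (257,193), centred on the fingers to within 2 mm. I'll correct by 2 mm and press.

>>> {"fn": "play_rows", "kwargs": {
  "commands": [
    {"grip":1,"x":0,"y":0.002,"z":0.02,"rx":0,"ry":0,"rz":0},
    {"grip":1,"x":0,"y":0,"z":0.03,"rx":0,"ry":0,"rz":0},
    {"grip":1,"x":0,"y":0,"z":0.014,"rx":0,"ry":0,"rz":0},
    {"grip":1,"x":0,"y":0,"z":0.006,"rx":0,"ry":0,"rz":0},
    {"grip":1,"x":0,"y":0,"z":0.003,"rx":0,"ry":0,"rz":0},
    {"grip":1,"x":0,"y":0,"z":0.002,"rx":0,"ry":0,"rz":0},
    {"grip":1,"x":0,"y":0,"z":0.002,"rx":0,"ry":0,"rz":0},
    {"grip":1,"x":0,"y":0,"z":0.002,"rx":0,"ry":0,"rz":0},
    {"grip":1,"x":0,"y":0,"z":0.002,"rx":0,"ry":0,"rz":0},
    {"grip":1,"x":0,"y":0,"z":0.002,"rx":0,"ry":0,"rz":0},
    {"grip":1,"x":0,"y":0,"z":0.002,"rx":0,"ry":0,"rz":0},
    {"grip":1,"x":0,"y":0,"z":0,"rx":0,"ry":0,"rz":0}
  ]
}}

```text
time_s: 13.08
position: [0.4901, -0.2588, 0.0881]
tool_rot: [[0.957, 0.291, -0.0], [0.291, -0.957, 0.0], [-0.0, -0.0, -1.0]]
ft_force: [-0.1, -0.6, 1.1]
grip_width: -0.0003
```

>>> {"fn": "play_rows", "kwargs": {
  "commands": [
    {"grip":1,"x":0,"y":0,"z":0.002,"rx":0,"ry":0,"rz":0},
    {"grip":1,"x":0,"y":0,"z":0.001,"rx":0,"ry":0,"rz":0},
    {"grip":1,"x":0,"y":0,"z":0,"rx":0,"ry":0,"rz":0}
  ]
}}

```text
time_s: 13.45
position: [0.4902, -0.2588, 0.0856]
tool_rot: [[0.957, 0.292, 0.0], [0.292, -0.957, -0.0], [-0.0, 0.0, -1.0]]
ft_force: [-1.6, 0.5, 6.1]
grip_width: -0.0002
```

```bash
python3 st.py green
```

```text
t 13.45 p [ 0.4902 -0.2588  0.0856] F [-1.64  0.47  6.12] w -0.0002 zaxis [ 0.e+00 -1.e-04 -1.e+00]
tip [ 0.4902 -0.2588  0.0716] move xy in tool to target, level [ 0.0003 -0.0018 -0.    ]
```

>>> {"fn": "play_rows", "kwargs": {
  "commands": [
    {"grip":1,"x":0,"y":0,"z":0.001,"rx":0,"ry":0,"rz":0},
    {"grip":1,"x":0,"y":0,"z":0,"rx":0,"ry":0,"rz":0}
  ]
}}

```text
time_s: 13.7
position: [0.4902, -0.2588, 0.0847]
tool_rot: [[0.957, 0.292, 0.0], [0.292, -0.957, -0.0], [0.0, 0.0, -1.0]]
ft_force: [-1.7, -0.1, 6.8]
grip_width: -0.0001
```

>>> {"fn": "play_rows", "kwargs": {
  "commands": [
    {"grip":1,"x":0,"y":0,"z":-0.004,"rx":0,"ry":0,"rz":0},
    {"grip":1,"x":0,"y":0,"z":-0.02,"rx":0,"ry":0,"rz":0},
    {"grip":1,"x":0,"y":0,"z":-0.045,"rx":0,"ry":0,"rz":0},
    {"grip":1,"x":0,"y":0,"z":-0.045,"rx":0,"ry":0,"rz":0},
    {"grip":1,"x":0,"y":0,"z":-0.03,"rx":0,"ry":0,"rz":0},
    {"grip":1,"x":0,"y":0,"z":0,"rx":0,"ry":0,"rz":0},
    {"grip":1,"x":0,"y":0,"z":0,"rx":0,"ry":0,"rz":0}
  ]
}}

```text
time_s: 14.58
position: [0.4898, -0.2585, 0.2271]
tool_rot: [[0.957, 0.291, -0.002], [0.291, -0.957, 0.001], [-0.001, -0.002, -1.0]]
ft_force: [-0.0, 0.9, -0.0]
grip_width: -0.0002
```

```bash
python3 st.py green w8;python3 - <<'E'
from rig import optics
from h import *
for n in("side","top"):
  im=optics.get_image(n);print(n)
  for o in caps(im):
    if abs(o[3][1])<.4: print(o)
  cv2.imwrite(f'pics/{n}8.png',im["color"])
E
```

```text
t 14.575 p [ 0.4898 -0.2585  0.2271] F [-0.03  0.91 -0.03] w -0.0002 zaxis [-0.0017  0.0014 -1.    ]
tip [ 0.4898 -0.2585  0.2131] move xy in tool to target, level [ 0.0006 -0.0014  0.    ]
('blue', [77.0, 15.0], np.int32(1070), [0.5858, -0.0577, 0.0728], [0.5863, -0.0591, 0.0732], [0.029, 0.032, 0.006])
('green', [255.0, 173.0], np.int32(577), [0.4901, -0.2593, 0.0731], [0.49, -0.2592, 0.0734], [0.03, 0.029, 0.005])
side
('yellow', [280.0, 135.0], np.int32(47), [0.6805, 0.3411, 0.0815], [0.6799, 0.3392, 0.0819], [0.028, 0.027, 0.006])
('yellow', [258.0, 155.0], np.int32(63), [0.5976, 0.235, 0.0711], [0.5978, 0.2323, 0.072], [0.031, 0.031, 0.005])
('yellow', [264.0, 179.0], np.int32(94), [0.5922, 0.081, 0.0816], [0.5914, 0.0793, 0.0822], [0.03, 0.031, 0.006])
('blue', [271.0, 214.0], np.int32(117), [0.5875, -0.0578, 0.0716], [0.5874, -0.0586, 0.0721], [0.03, 0.033, 0.005])
('green', [236.0, 282.0], np.int32(206), [0.4904, -0.2591, 0.0722], [0.4903, -0.2602, 0.0725], [0.028, 0.031, 0.006])
top
('yellow', [122.0, 150.0], np.int32(115), [0.6778, 0.3441, 0.0827], [0.6778, 0.3436, 0.0824], [0.027, 0.029, 0.006])
('yellow', [164.0, 181.0], np.int32(95), [0.5956, 0.2363, 0.0728], [0.5977, 0.2376, 0.0721], [0.029, 0.03, 0.007])
('yellow', [226.0, 180.0], np.int32(29), [0.5909, 0.0772, 0.0823], [0.5975, 0.0751, 0.0827], [0.029, 0.016, 0.004])
('blue', [276.0, 181.0], np.int32(116), [0.5874, -0.0555, 0.0726], [0.5873, -0.0547, 0.0728], [0.029, 0.029, 0.007])
('green', [355.0, 216.0], np.int32(103), [0.4896, -0.2557, 0.0735], [0.4907, -0.2558, 0.0727], [0.029, 0.027, 0.007])
('red', [213.0, 226.0], np.int32(119), [0.4762, 0.1095, 0.0819], [0.4753, 0.1106, 0.0818], [0.028, 0.028, 0.008])
```

View pics/side8.png

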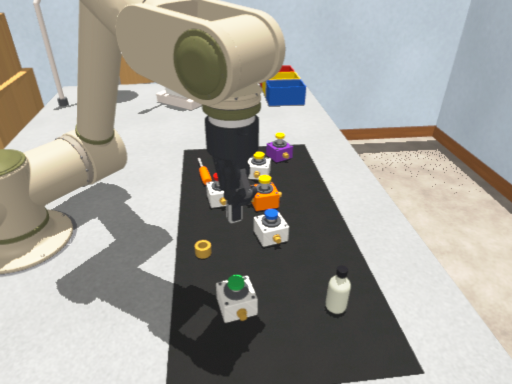

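The final side view shows the yellow (258,155), blue (271,214) and green (236,282) caps all down at about 0.072–0.073. Red and the look-alikes are still up at about 0.082, nothing has shifted, and the hand is clear.

```bash
python3 -c "
from rig import order
print(order.close_job())"
```

```text
the job is handed in; nothing more can be done
None
```

I pressed the yellow, blue and green plungers in that order with the closed fingertips, each down to its stop, and handed the job in. It took about 15 s of the 48 s allowed. The last push on each read 7.2 N, 6.2 N and 6.8 N, about what the cap spring should give with the plunger on its stop.

- **Plungers:** after lifting off, the wrist camera put each cap at 73 mm, down from about 83 mm. The last top and side pictures agree to within about 2 mm.
- **Left alone:** the top camera puts the red cap still up at 82 mm. The orange and purple look-alikes read 82–83 mm.
- **Positions:** the cap positions of all valves agree with the start to within about 2 mm, which is the calibration accuracy. I checked the bottle and bushing only by eye in the last side picture, where both look unmoved. The screwdriver is only partly visible there, but the hand never came near it.
- **Hand:** it finished clear, with the fingertips at 0.21 m height and no vertical force on the wrist.

No check failed. In the last side picture the arm hid the red cap, so its final height comes from the top view alone.

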